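Change the workpiece in a small bench vise and rack the drilled one

TASK

Change the block in the small bench vise: slide the jaw well open, move the drilled block out of the vise into the empty bay of the sloped stand, lying square in the row beside the others and down against the lip. Then take the plain block without holes from the stand, seat it flat on the two parallels in the middle of the vise, level, long side against the fixed jaw, with the sliding jaw still open, and finally close the sliding jaw tight on it. Leave the other drilled block where it lies and disturb nothing else.

Things in the scene. Friction and masses are not known exactly. Their poses are not given: they have to be found in the camera images.
- vise: Small grey bench vise, fixed; base reaches 113 mm to -x, 45 mm to +x, 32 mm to each side of the origin (bench level, under the middle of a clamped block). x: jaw travel, towards the fixed jaw; y: along the jaws. Jaws 44 mm wide, 58 mm high; fixed face at x = +17 mm. Two parallels along y (x -11 to -5, 8 to 14 mm), tops 36 mm high. A block overhangs the jaws 3 mm at each end: grip it there
- vise_seat (a point): Point on top of the parallels, 36 mm above the bench, where the middle of the underside of a clamped block belongs (block's 34 mm width between the jaws, its 50 mm length along the jaws); 17 mm from the fixed jaw face; axes as vise
- jaw (a joint): Sliding jaw, m: 0 is an opening of 30 mm, growing as the jaw slides away from the fixed jaw, to 0.035 (65 mm opening); 0.004 when closed on a block. Slides stiffly (about 3 N) and stays where it is left
- jaw_handle (a point): Centre of the top of the upright steel handle on the sliding jaw, 88 mm above the bench; the handle is 14 mm (vise x) by 12 mm (vise y), 50 mm tall and free on both y sides; its middle is 27 mm behind the back of the jaw and moves with it: push it to vise +x to close, pull to -x to open
- stand: Low stand of bent dark steel sheet, fixed, 146 mm wide (y), 78 mm deep (x), origin at bench level under its middle. Its top slopes 25 degrees, low edge at -x with a lip 7 mm high (square to the slope), 6 mm thick. Three bays side by side, 46 mm pitch, ribs between 4 mm high, 3 mm thick. A block lies with its underside on the slope, its length up the slope, lower end on the lip
- bay_0 (a point): Left bay (stand +y): where the centre of a block's underside belongs; x points up the slope, y to the left along the row, z square out of the slope
- bay_1 (a point): Middle bay, 46 mm to the right of bay_0; axes as bay_0
- bay_2 (a point): Right bay (stand -y), 46 mm to the right of bay_1, empty at the start; axes as bay_0
- drilled_a: The drilled block that starts in the vise: aluminium block 50 x 34 x 40 mm high (x, y, z), about 0.18 kg; origin at the centre of its underside, x along the 50 mm length, z to the top; two blind holes of 14 mm in the top, 24 mm apart along x. Its x lies along the jaws at the start
- drilled_b: The other drilled block, the same shape, lying in the left or middle bay, its x up the slope; leave it there
- blank: The plain block without holes, lying in the left or middle bay, its x up the slope at the start: aluminium block 50 x 34 x 40 mm high (x, y, z), about 0.18 kg; origin at the centre of its underside, x along the 50 mm length, z to the top
- beaker: Bystander: small clear beaker, 56 mm across, 62 mm high, origin under its centre
- timer: Bystander: bench timer 58 x 62 x 18 mm, origin under its centre
- marker: Bystander: black marker lying down, 12 x 130 x 13 mm, origin under its centre
- vial: Bystander: brown screw vial, 27 mm across, 50 mm high, origin under its centre
- stir_bar: Bystander: white stir bar lying down, 9 x 28 x 9 mm, origin under its centre

How it is judged:
On the way, in this order (a step that is already met when the one before it is completed fails the run):
1. the sliding jaw is pulled well open, by some 8 mm or more (value of joint jaw above 0.012 m), for 0.1 s.
2. the drilled block from the vise lies in the empty bay, let go (x of drilled_a in the frame of bay_2 between -0.006 and 0.006 m and y of drilled_a in the frame of bay_2 between -0.006 and 0.006 m and z of drilled_a in the frame of bay_2 between -0.003 and 0.003 m and angle between the x axis of drilled_a and the x axis of bay_2, either way round below 0.12 rad and angle between the z axis of drilled_a and the z axis of bay_2, either way round below 0.06 rad and contact force between drilled_a and the fingers below 0.1 N), for 0.2 s.
3. the plain block stands flat on the parallels within 3 mm of the fixed jaw, the sliding jaw still open (x of blank in the frame of vise_seat between -0.003 and 0.003 m and y of blank in the frame of vise_seat between -0.006 and 0.006 m and z of blank in the frame of vise_seat between -0.002 and 0.002 m and angle between the x axis of blank and the y axis of vise, either way round below 0.06 rad and angle between blank's own z axis and vertical below 0.05 rad and value of joint jaw above 0.0075 m), for 0.2 s.
At the end, for the whole second after the job is handed in: The plain block is clamped: on the parallels and against the fixed jaw within 2 mm, middle within 6 mm, square, jaw within 1.5 mm of it. The drilled block lies in the right bay, within 6 mm of its place and about 7 degrees. The other has not moved 10 mm (x of blank in the frame of vise_seat between -0.002 and 0.002 m and y of blank in the frame of vise_seat between -0.006 and 0.006 m and z of blank in the frame of vise_seat between -0.002 and 0.002 m and angle between the x axis of blank and the y axis of vise, either way round below 0.06 rad and angle between blank's own z axis and vertical below 0.05 rad and value of joint jaw below 0.0055 m and linear speed of each of blank, drilled_a below 0.01 m/s and x of drilled_a in the frame of bay_2 between -0.006 and 0.006 m and y of drilled_a in the frame of bay_2 between -0.006 and 0.006 m and z of drilled_a in the frame of bay_2 between -0.003 and 0.003 m and angle between the x axis of drilled_a and the x axis of bay_2, either way round below 0.12 rad and angle between the z axis of drilled_a and the z axis of bay_2, either way round below 0.06 rad and distance of drilled_b from where it was at the start of the episode below 0.01 m); the robot touches nothing.
It fails at once if the other drilled block is moved more than 15 mm (distance of drilled_b from where it was at the start of the episode above 0.015 m).
It fails at once if a bystander is moved more than 25 mm (distance of any of beaker, timer, marker, vial, stir_bar from where it was at the start of the episode above 0.025 m).
It also fails if it takes over 58 s, if anything falls off the work surface, if the arm or the gripper's body presses on something with over 40 N, if the wrist force passes 120 N, or if a joint passes its speed limit or range.

ROBOT

A 7-joint arm with a two-finger parallel gripper is mounted at the origin on a cart in front of the work surface, level with it; the furniture and walls round the work are solid. World frame = base frame: x ahead of the robot, y to its left, z up, the work surface at z = 0. Lengths are in m, angles in rad, forces in N, time in s.
With the tool pointing down it reaches from about 0.425 to 0.875 m from the base axis. Payload 4.7 kg.
Tool frame: the origin (TCP) lies at the very end of the fingers, on their centre line; the grasp point (between the pads) lies 19 mm behind it; z points along the fingers, y is the line along which they close (so a half turn about z gives the same grasp; the last joint's range is limited). The gripper opens to 87 mm and grips with 3 to 60 N. Pads are 19 mm wide; open, the fingers measure 117 mm over their backs; the gripper's body (75 mm by 190 mm) begins 51 mm behind the grasp point.
Start: joints at [-1.281, 0.321, -0.07, 1.45, 0.023, 1.371, -0.057], TCP at [0.177, 0.625, 0.223] pointing down, gripper open.
Joint ranges: [-2.86, 2.86], [-0.3, 2.09], [-1.38, 1.24], [0.06, 2.45], [-1.56, 4.7], [0.09, 2.05], [-2.69, 2.69]. Speed limits (rad/s): [2.57, 2.57, 3.14, 3.14, 3.14, 3.14, 3.14].

INTERFACE

Orientations are given as a rotation vector (axis times angle).
In Python, from bench import ctrl, get_image, job gives the robot as it stands.
- The arm moves only by the shell command python3 -m crank 'ROWS' [FORCE]. ROWS is JSON, a list that holds one entry, the list of rows, each a list of 5 numbers: the shift along the tool's x, y, z in mm, then the turn about the tool's z in rad, then the closure, from -1 (fully open) to 1 (shut), so that 0 is half open. A call has 1 to 10 rows; each row shifts and turns the commanded pose from where the row before left it, along the tool's axes as they then stand; what a row does not reach is not made up. A row lasts 1/12 s, in which the tool goes at most 41.7 mm and 7.16 degrees, less where a joint would pass 70% of its speed; a pose out of reach is approached as far as the arm can. A call with a gripper value outside its range is refused whole. The fingers move at their own pace and stop on an object; FORCE is the grip in N (left out, the last holds). Time passes only in rows, so rows that do not move let the fingers close. It gives the time, the measured TCP pose, the force, the opening and the grip force at its end, in the units of the state.
- ctrl.get_state(): the state, without advancing time (a new reading comes with each control period).
- get_image(name): name is "scene" or "side" or "wrist"; returns a dict with "pixels" (420x560x3 uint8, red, green, blue), "fx", "fy", "cx", "cy" (pixels), "T" (4x4, takes a point from camera to world coordinates); the wrist camera has in their place "T_tool_cam" (4x4, takes a point from camera to tool coordinates, whose origin is the TCP and whose axes are the flange's). Camera axes: x right, y down, z forward; pixel columns grow to the right and rows downward; lengths in m; the calibration is good to about 2 mm. The wrist camera is an equidistant fisheye: a pixel r from the principal point sees the ray r / f radians off the axis. A picture is of the moment at which its call begins: read the wrist's pose just before it. There is no depth.
- job.close_job(): hands the job in; it is judged then, once.
The state is a dict: "time": time; "joint_positions": joint angles; "qd": joint speeds; "joint_torque": joint torques, N m; "position": TCP position; "tool_rot": TCP orientation; "ft_force": force on the tool from outside, world axes, zero at the start; "torque": the same for the moment, N m; "grip_width": opening from 0.0 (shut) to 1.0 (fully open); "grip_force": force on a finger pad.
Only numpy, scipy, OpenCV 4.12 (cv2) and the standard library are available. Lean on these libraries where they do the work, as an engineer would, in place of code of your own. Each camera call takes 0.05 s, during which the arm holds its last target. There are 200 camera calls.

## Working session

There is one attempt and no reset: what is moved stays moved. The work goes in short steps, Python scripts to look and compute and a shell command to move; the robot and the scene stay as the last step left them, time stands still between calls to the robot, and variables do not carry over. Pictures are saved under pics/ and viewed, at most 10 in all, crops included, and the job is handed in when it is done.

```bash
ls; mkdir -p pics; python3 - <<'E'
from bench import ctrl,get_image
import cv2,numpy as np,pickle
s=ctrl.get_state();print({k:np.round(v,3) for k,v in s.items()})
d={}
for n in("scene","side","wrist"):
    im=get_image(n);d[n]=im;cv2.imwrite(f"pics/{n}0.png",im["pixels"][:,:,::-1])
    print(n,im["fx"],im["cx"],im["cy"],np.round(im.get("T",im.get("T_tool_cam")),3).tolist())
pickle.dump((s,d),open("d0.pkl","wb"))
a=np.hstack([d["scene"]["pixels"]]);
E
```

```text
pics
{'time': np.float64(0.0), 'joint_positions': array([-1.281,  0.322, -0.07 ,  1.452,  0.023,  1.371, -0.057]), 'qd': array([-0.001,  0.001,  0.001,  0.   , -0.   ,  0.001, -0.001]), 'joint_torque': array([ 0.0000e+00, -4.9128e+01, -4.0400e-01, -3.1253e+01, -6.4000e-02,
        4.4000e-02,  0.0000e+00]), 'position': array([0.177, 0.625, 0.221]), 'tool_rot': array([-4.320e-01, -3.112e+00,  3.000e-03]), 'ft_force': array([ 0.074,  0.388, -0.309]), 'torque': array([-0.023,  0.027,  0.016]), 'grip_force': np.float64(0.0), 'grip_width': np.float64(0.999)}
scene 458.65630843123256 271.9567719250516 218.2361467268201 [[-0.894, -0.166, 0.416, 0.099], [-0.448, 0.349, -0.823, 1.016], [-0.008, -0.922, -0.386, 0.428], [0.0, 0.0, 0.0, 1.0]]
side 381.9123999151752 278.44620955728044 210.74371009746685 [[-0.951, -0.159, 0.267, 0.234], [-0.31, 0.483, -0.819, 1.007], [0.001, -0.861, -0.508, 0.507], [0.0, 0.0, 0.0, 1.0]]
wrist 325.19226210127806 279.72024221588845 204.62732387165045 [[-0.0, -0.969, -0.248, 0.067], [1.0, -0.0, 0.0, -0.002], [-0.001, -0.248, 0.969, -0.163], [0.0, 0.0, 0.0, 1.0]]
```

View pics/scene0.png

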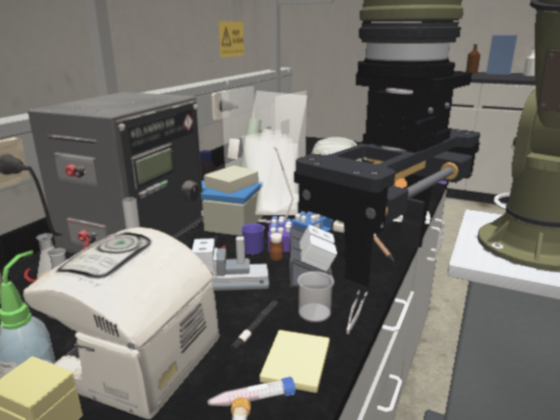

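View pics/wrist0.png

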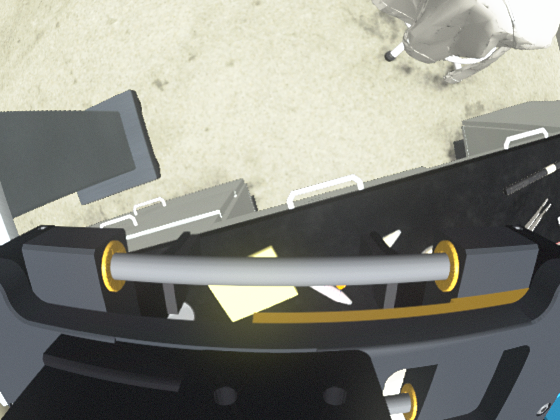

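Scene view: vise at about (230,265) with its handle at (240,245); stand at (313,245), partly behind the beaker at (315,295). The wrist view looks away from both. Next I'll enlarge the fixed views.

```bash
cat > h.py <<'E'
import numpy as np,cv2
from scipy.spatial.transform import Rotation as R
def ray(im,uv,s=None):
    uv=np.atleast_2d(np.array(uv,float))
    x=(uv[:,0]-im["cx"])/im["fx"];y=(uv[:,1]-im["cy"])/im["fy"]
    if "T" in im: T=im["T"];d=np.c_[x,y,np.ones(len(x))]
    else:
        t=np.hypot(x,y);k=np.sinc(t/np.pi);d=np.c_[x*k,y*k,np.cos(t)]
        W=np.eye(4);W[:3,:3]=R.from_rotvec(s["tool_rot"]).as_matrix();W[:3,3]=s["position"];T=W@np.array(im["T_tool_cam"])
    T=np.array(T);return T[:3,3],d@T[:3,:3].T
def onz(im,uv,z,s=None):
    o,d=ray(im,uv,s);return o+d*((z-o[2])/d[:,2])[:,None]
def tri(a,b):
    (o,d),(p,e)=a,b;d=d[0];e=e[0]
    k=np.linalg.lstsq(np.c_[d,-e],p-o,rcond=None)[0]
    A=o+k[0]*d;B=p+k[1]*e;return (A+B)/2,np.linalg.norm(A-B)
E
python3 - <<'E'
import pickle,cv2,numpy as np
from h import *
s,d=pickle.load(open("d0.pkl","rb"))
a=d["scene"]["pixels"][200:340,170:370];b=d["side"]["pixels"][150:350,130:430]
cv2.imwrite("pics/sc1.png",cv2.resize(a,None,fx=4,fy=4,interpolation=cv2.INTER_CUBIC)[:,:,::-1])
cv2.imwrite("pics/side1.png",cv2.resize(d["side"]["pixels"],(800,600),interpolation=cv2.INTER_CUBIC)[:,:,::-1])
print(onz(d["scene"],[[240,240],[235,280],[313,235]],0.05).round(3))
E
```

```text
[[0.513 0.334 0.05 ]
 [0.444 0.468 0.05 ]
 [0.395 0.252 0.05 ]]
```

View pics/sc1.png

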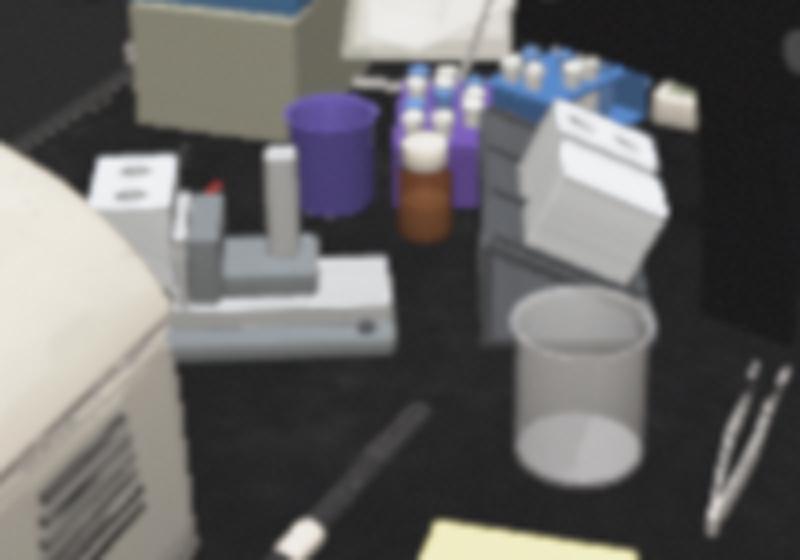

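View pics/side1.png

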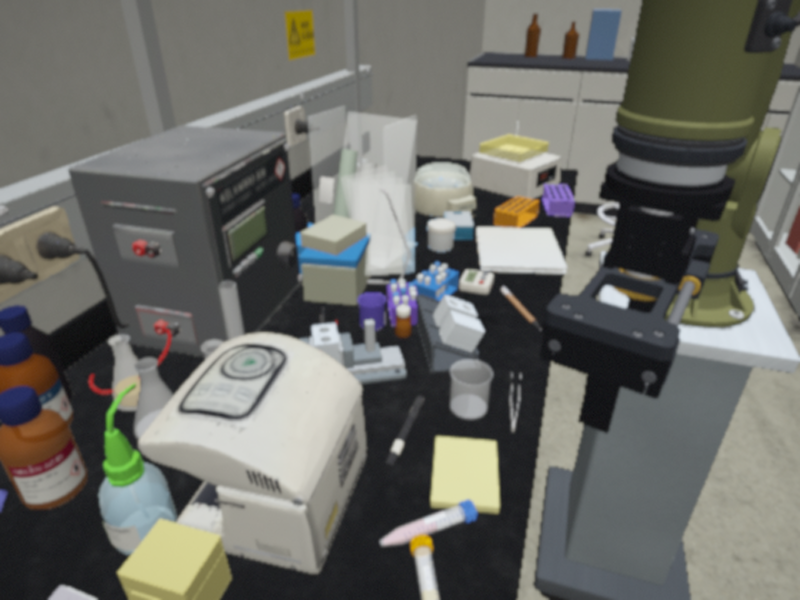

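Scene crop: handle top (282,152), drilled_a top (134,180), and in the stand the holed block (608,133) behind the blank (600,190). The empty bay seems to be on the far side. In the side view these appear at (369,321), (326,330), (457,305) and (462,328).

```bash
python3 - <<'E'
import pickle
from h import *
s,d=pickle.load(open("d0.pkl","rb"))
S=lambda u,v:ray(d["scene"],[170+u/4,200+v/4]);D=lambda u,v:ray(d["side"],[u*.7,v*.7])
for n,a,b in [("handle",(282,152),(369,321)),("drA",(134,180),(326,330)),("vial",(424,150),(404,312)),("drB",(608,133),(457,305)),("blank",(612,180),(462,323)),("beaker",(582,310),(471,370))]:
    p,e=tri(S(*a),D(*b));print(n,p.round(3),round(e,4))
print("tool",R.from_rotvec(s["tool_rot"]).as_matrix().round(3).tolist())
E
```

```text
handle [0.478 0.391 0.085] 0.0018
drA [0.533 0.422 0.075] 0.003
vial [0.453 0.302 0.053] 0.0026
drB [0.375 0.263 0.06 ] 0.0058
blank [0.356 0.31  0.059] 0.0077
beaker [0.318 0.437 0.069] 0.0027
tool [[-0.962, 0.272, -0.0], [0.272, 0.962, -0.002], [-0.0, -0.002, -1.0]]
```

```bash
python3 -m crank '[[[-32,-20,-6,0,-1],[-32,-20,-6,0,-1],[-32,-20,-6,0,-1],[-32,-20,-6,0,-1],[-32,-20,-6,0,-1],[-32,-20,-6,0,-1],[-32,-20,-6,0,-1],[-32,-20,-6,0,-1],[-32,-20,-6,0,-1],[-32,-20,-6,0,-1]]]'; python3 -m crank '[[[0,0,0,-0.112,-1],[0,0,0,-0.112,-1],[0,0,0,-0.112,-1],[0,0,0,-0.112,-1],[0,0,0,-0.112,-1],[0,0,0,-0.112,-1],[0,0,0,-0.112,-1],[0,0,0,0,-1],[0,0,0,0,-1]]]'
cat > look.py <<'E'
import sys,pickle,cv2
from bench import ctrl,get_image
n,k=sys.argv[1:3]
s=ctrl.get_state();im=get_image(n);pickle.dump((s,im),open(k+".pkl","wb"))
cv2.imwrite(f"pics/{k}.png",cv2.resize(im["pixels"],(800,600),interpolation=cv2.INTER_CUBIC)[:,:,::-1])
print(s["time"],s["position"].round(4),s["tool_rot"].round(3))
E
python3 look.py wrist w1
```

```text
time: 0.98
position: [0.4313, 0.3442, 0.2828]
tool_rot: [-0.432, -3.112, -0.0]
ft_force: [0.5, 0.4, -0.3]
grip_width: 1.0
grip_force: 0.0
time: 1.73
position: [0.4304, 0.3457, 0.2823]
tool_rot: [0.785, -3.042, 0.0]
ft_force: [-0.5, -0.3, 0.5]
grip_width: 0.999
grip_force: 0.0
1.7333 [0.4304 0.3457 0.2823] [ 0.785 -3.042  0.   ]
```

View pics/w1.png

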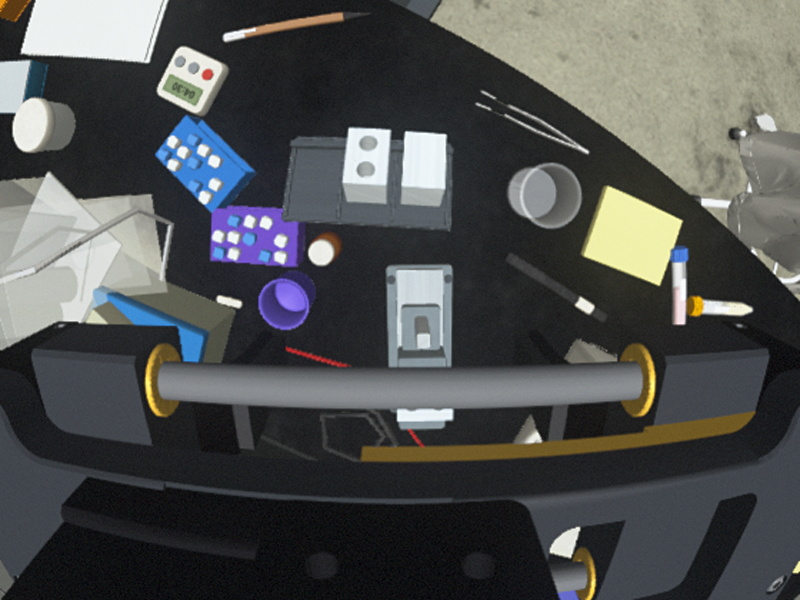

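Wrist view: vise nearly upright in the picture, handle top (423,340), base end edge (388–451,266). Stand bays at (315,180) empty, (367,165) drilled_b and (425,168) blank. Beaker, vial and marker are clear of the working lines.

```bash
python3 - <<'E'
import pickle
from h import *
s,im=pickle.load(open("w1.pkl","rb"))
P=lambda pts,z:onz(im,np.array(pts)*.7,z,s)[:,:2]
ang=lambda v:np.degrees(np.arctan2(v[1],v[0])).round(2)
Rt=R.from_rotvec(s["tool_rot"]).as_matrix();print("tool y ang",ang(Rt[:,1]))
b=P([(388,266),(388,362),(451,266),(452,362)],.02);print("vise side angs",ang(b[1]-b[0]),ang(b[3]-b[2]),"end",ang(b[2]-b[0]),b.round(4).tolist())
print("handle",P([(423.5,325.5),(423,333),(423,340)],.088).round(4).tolist())
for n,p in dict(drB=[(347,128),(390,130),(388,203),(343,200)],blank=[(404,132),(446,134),(446,205),(403,203)]).items():
    lo=P(p[:2],.051);hi=P(p[2:],.072);print(n,lo.round(4).tolist(),hi.round(4).tolist(),ang(lo[1]-lo[0]),ang(hi[0]-hi[1]),np.linalg.norm(lo[1]-lo[0]),np.linalg.norm(hi[1]-hi[0]),np.linalg.norm(hi.mean(0)-lo.mean(0)))
h=P([(283,220),(452,230)],.045);print("rear edge",ang(h[1]-h[0]),np.linalg.norm(h[1]-h[0]),h)
f=P([(292,138)],.012);print(f)
E
```

```text
tool y ang 118.93
vise side angs 28.53 31.29 end 119.02 [[0.4496, 0.3425], [0.5344, 0.3886], [0.421, 0.394], [0.5039, 0.4444]]
handle [[0.4662, 0.3861], [0.472, 0.389], [0.4773, 0.392]]
drB [[0.3565, 0.253], [0.341, 0.2857]] [[0.3949, 0.314], [0.4099, 0.281]] 115.31 114.55 0.036151445706507045 0.036250217373898996 0.06060855237449215
blank [[0.3369, 0.2967], [0.321, 0.3281]] [[0.3736, 0.3553], [0.3891, 0.3245]] 116.86 116.64 0.03522498672041602 0.03453692495733676 0.05919423032667855
rear edge 115.13 0.14832395048897304 [[0.45306632 0.23960361]
 [0.39008489 0.37389186]]
[[0.38669123 0.20523935]]
```

```bash
python3 -m crank '[[[-31.8,9,20,0,-0.2],[-31.8,8.7,35,0,-0.2],[0,0,35,0,-0.2],[0,0,35,0,-0.2],[0,0,20,0,-0.2],[0,0,0,0,-0.2],[0,0,0,0,-0.2]]]' 20; python3 look.py wrist w2; python3 look.py scene s2; python3 - <<'E'
import cv2,numpy as np
a=cv2.imread("pics/w2.png");b=cv2.imread("pics/s2.png")[230:530,200:600]
cv2.imwrite("pics/c2.png",np.hstack([cv2.resize(a,(400,300)),b]))
E
```

```text
time: 2.37
position: [0.4737, 0.3888, 0.1415]
tool_rot: [0.787, -3.039, 0.002]
ft_force: [-0.3, 0.5, 0.8]
grip_width: 0.621
grip_force: 0.0
2.3667 [0.4737 0.3888 0.1415] [ 7.870e-01 -3.039e+00  2.000e-03]
2.4167 [0.4748 0.3896 0.1434] [-7.88e-01  3.04e+00  1.00e-03]
```

View pics/c2.png

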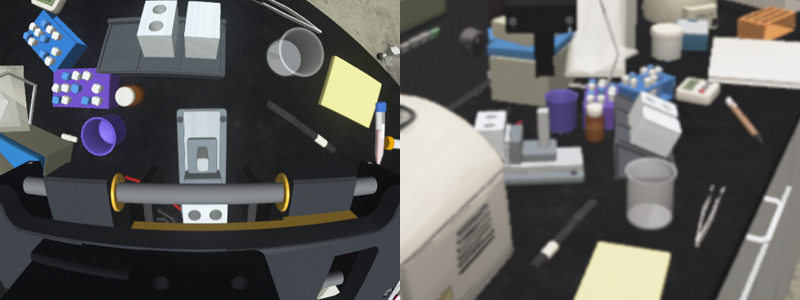

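Wrist view: handle top at about (405,332) and drilled_a's hole pair at (384,434),(432,430), both in the 800-wide frame. The descent was cut short by the speed limit, so I'll use smaller rows.

```bash
python3 - <<'E'
import pickle
from h import *
s,im=pickle.load(open("w2.pkl","rb"))
px=im["pixels"][220:250,265:305].mean(2).astype(int)
cv2.imwrite("pics/h2.png",px) if 0 else None
print(px[::2,::2])
P=lambda pts,z:onz(im,np.array(pts)*.7,z,s)[:,:2]
p=P([(405,332)],.088)[0];q=P([(384,434),(432,430)],.076);v=q[1]-q[0]
print(p,q.mean(0),np.degrees(np.arctan2(v[1],v[0])),np.linalg.norm(v))
Rt=R.from_rotvec(s["tool_rot"]).as_matrix();t=s["position"][:2]
for g in(p,q.mean(0)):print((np.r_[g-t,0]@Rt*1000).round(1))
E
```

```text
[[152 151 151 151 153 127 106 117 118 120 121 122 115 124 156 156 159 156
  155 138]
 [151 153 150 152 154 125 163 186 189 193 193 193 181 121 154 156 156 154
  152 136]
 [151 151 151 150 154 135 210 216 218 219 217 218 217 161 155 153 157 152
  153 134]
 [152 153 151 151 151 149 217 217 217 218 216 218 217 173 152 152 154 152
  150 135]
 [149 152 152 151 153 146 221 218 219 219 215 214 213 173 152 153 152 154
  151 139]
 [152 152 152 152 151 143 218 218 217 216 211 212 215 176 148 152 152 152
  151 139]
 [152 151 150 151 154 139 216 216 215 211 213 216 217 178 148 154 153 155
  150 139]
 [154 153 149 151 150 137 209 213 213 215 215 216 221 176 152 152 154 154
  156 135]
 [152 150 151 153 153 141 204 211 216 214 220 217 216 172 152 152 154 154
  153 140]
 [153 152 152 153 155 153 173 211 218 216 211 208 187 160 154 151 152 154
  153 123]
 [154 155 155 155 154 153 152 155 162 154 154 154 152 153 153 154 151 150
  150 111]
 [105 115 114 110 109 109 111 111 111 112 110 103 100 101 100 100  98 100
   90  77]
 [ 74  80  80  78  79  80  79  78  79  78  80  76  77  81  78  75  81  77
   80  79]
 [ 79  79  79  82  82  81  80  81  82  82  81  78  83  84  81  82  81  81
   80  83]
 [ 78  79  81  80  85  82  83  82  79  80  82  81  84  83  82  83  84  83
   84  81]]
[0.47941148 0.39332765] [0.53502054 0.42658479] 124.46238855255842 0.027372969688906474
[-7.2  1.2 -0. ]
[-71.9   3.3  -0.2]
```

```bash
python3 -m crank '[[[-6,1,10,-0.02,-0.2],[0,0,20,0,-0.2],[0,0,20,0,-0.2],[0,0,20,0,-0.2],[0,0,18,0,-0.2],[0,0,0,0,-0.2],[0,0,0,0,1],[0,0,0,0,1],[0,0,0,0,1],[0,0,0,0,1]]]' 20;  python3 -m crank '[[[0,0,0,0,1],[0,0,0,0,1]]]'
```

```text
time: 3.3
position: [0.48, 0.3938, 0.056]
tool_rot: [-0.819, 3.03, 0.002]
ft_force: [-0.4, 0.1, 0.6]
grip_width: 0.381
grip_force: 0.0
time: 3.47
position: [0.4794, 0.3933, 0.0551]
tool_rot: [-0.82, 3.032, 0.001]
ft_force: [0.6, -0.1, 0.1]
grip_width: 0.23
grip_force: 0.0
```

```bash
python3 -m crank '[[[0,0,0,0,1],[0,0,0,0,1],[0,0,0,0,1],[0,0,0,0,1]]]' 25;  python3 -m crank '[[[4,0,0,0,1],[6,0,0,0,1],[6,0,0,0,1],[6,0,0,0,1],[5,0,0,0,1],[0,0,0,0,1],[0,0,0,0,1],[0,0,0,0,-0.4],[0,0,0,0,-0.4],[0,0,0,0,-0.4]]]'
```

```text
time: 3.8
position: [0.4786, 0.3943, 0.0547]
tool_rot: [-0.821, 3.032, 0.003]
ft_force: [-2.2, 2.6, 1.9]
grip_width: 0.139
grip_force: 25.0
time: 4.63
position: [0.4564, 0.3777, 0.0538]
tool_rot: [0.818, -3.033, 0.004]
ft_force: [-0.8, 0.3, -0.4]
grip_width: 0.281
grip_force: 0.0
```

```bash
python3 -m crank '[[[0,0,-20,0,-0.4],[0,0,-25,0,-0.6],[0,0,-20,0,-1],[-20,0.7,0,0,-1],[-25,0.7,0,0,-1],[-25,0.7,0,0,-1],[-22.5,0.6,0,0,-1],[0,0,0,0,-1],[0,0,0,0,-1]]]'; python3 look.py wrist w3; python3 look.py side s3
python3 - <<'E'
import cv2,numpy as np
a=cv2.imread("pics/w3.png");b=cv2.imread("pics/s3.png")[250:450,220:520]
cv2.imwrite("pics/c3.png",np.hstack([cv2.resize(a,(400,300)),cv2.resize(b,(400,300))]))
E
```

```text
time: 5.38
position: [0.5352, 0.4269, 0.1179]
tool_rot: [0.817, -3.032, 0.004]
ft_force: [0.5, 0.7, -0.4]
grip_width: 0.951
grip_force: 0.0
5.3833 [0.5352 0.4269 0.1179] [ 0.817 -3.032  0.004]
5.4333 [0.5343 0.4268 0.1182] [ 8.180e-01 -3.031e+00  3.000e-03]
```

View pics/c3.png

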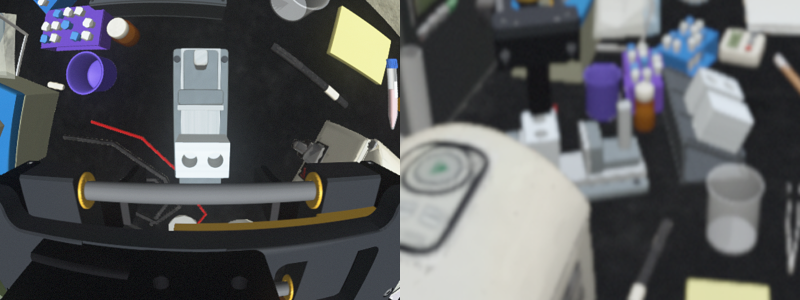

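```bash
python3 - <<'E'
import pickle
from h import *
s,d=pickle.load(open("d0.pkl","rb"))
for a,b in [((212,278),(363/800*560,375*.7)),((211,300),(364*.7,400*.7)),((185,240),(335*.7,345*.7))]:
    p,e=tri(ray(d["scene"],a),ray(d["side"],b));print("machine",p.round(3),round(e,4))
s,im=pickle.load(open("w3.pkl","rb"));Rt=R.from_rotvec(s["tool_rot"]).as_matrix();t=s["position"][:2]
q=onz(im,np.array([(370,322),(434,320)])*.7,.076,s)[:,:2]
print(q,(np.c_[q-t,[0,0]]@Rt*1000).round(1))
for z in(.0,.1,.15):
  m=onz(im,np.array([(640,245),(610,300)])*.7,z,s)[:,:2]; print("mach tool",(np.c_[m-t,[0,0]]@Rt*1000).round(0).tolist())
E
```

```text
machine [0.434 0.536 0.098] 0.0134
machine [0.43  0.548 0.07 ] 0.0147
machine [0.445 0.58  0.172] 0.0065
[[0.54134471 0.41287794]
 [0.52560122 0.43801194]] [[  1.7 -15.2   0. ]
 [  2.7  14.4  -0. ]]
mach tool [[29.0, 159.0, -0.0], [-9.0, 140.0, -0.0]]
mach tool [[43.0, 102.0, -0.0], [19.0, 90.0, -0.0]]
mach tool [[50.0, 73.0, -0.0], [32.0, 64.0, -0.0]]
```

```bash
python3 -m crank '[[[2,0,20,0,-1],[0,0,20,0,-1],[0,0,20,0,-1],[0,0,8,0,-1],[0,0,0,0,-0.6],[0,0,0,0,0.2],[0,0,0,0,0.2],[0,0,0,0,0.2],[0,0,0,0,0.2],[0,0,0,0,0.2]]]' 15
```

```text
time: 6.32
position: [0.533, 0.4277, 0.0523]
tool_rot: [-0.82, 3.031, 0.001]
ft_force: [0.6, -0.2, 0.3]
grip_width: 0.628
grip_force: 0.0
```

```bash
python3 -m crank '[[[0,0,0,0,0.2],[0,0,0,0,0.2],[0,0,0,0,0.2]]]' 15;python3 -m crank '[[[0,0,-6,0,0.2],[0,0,-12,0,0.2],[0,0,-18,0,0.2],[0,0,-20,0,0.2],[0,0,-20,0,0.2],[0,0,-20,0,0.2],[0,0,-20,0,0.2],[0,0,0,0,0.2],[0,0,0,0,0.2]]]'
```

```text
time: 6.57
position: [0.5328, 0.4276, 0.052]
tool_rot: [-0.82, 3.032, 0.001]
ft_force: [-0.8, -0.0, 3.4]
grip_width: 0.573
grip_force: 15.0
time: 7.32
position: [0.5331, 0.4278, 0.1686]
tool_rot: [-0.819, 3.03, 0.002]
ft_force: [-0.1, 0.6, -2.3]
grip_width: 0.574
grip_force: 15.0
```

```bash
python3 -m crank '[[[15,-7,0,0,0.2],[26,-12,0,0,0.2],[27,-12.3,0,0,0.2],[27,-12.4,0,0,0.2],[27,-12.4,0,0,0.2],[27,-12.4,0,0,0.2],[27,-12.4,0,0,0.2],[27.5,-12.4,0,0,0.2],[0,0,0,0,0.2]]]';python3 -m crank '[[[0,0,0,0.118,0.2],[0,0,0,0.118,0.2],[0,0,0,0.118,0.2],[0,0,0,0.118,0.2],[0,0,0,0.118,0.2],[0,0,0,0.118,0.2],[0,0,0,0.118,0.2]]]';python3 -m crank '[[[0,0,0,0.118,0.2],[0,0,0,0.118,0.2],[0,0,0,0.118,0.2],[0,0,0,0.118,0.2],[0,0,0,0.118,0.2],[0,0,0,0.118,0.2],[0,0,0,0.118,0.2],[0,0,0,0,0.2],[0,0,0,0,0.2]]]'; python3 look.py wrist w4; python3 look.py side s4
python3 - <<'E'
import cv2,numpy as np
from bench import ctrl
print(ctrl.get_state()["joint_positions"].round(2))
a=cv2.imread("pics/w4.png");b=cv2.imread("pics/s4.png")[250:400,320:520]
cv2.imwrite("pics/c4.png",np.vstack([cv2.resize(a[:350],(800,350)),np.hstack([cv2.resize(b,(333,250)),cv2.resize(a[350:],(467,250))])]))
E
```

```text
time: 8.07
position: [0.3998, 0.2383, 0.1647]
tool_rot: [0.813, -3.027, 0.005]
ft_force: [0.2, 0.4, -3.5]
grip_width: 0.576
grip_force: 15.0
time: 8.65
position: [0.4028, 0.2436, 0.1655]
tool_rot: [-0.475, -3.103, 0.003]
ft_force: [-0.3, -1.1, -3.3]
grip_width: 0.578
grip_force: 15.0
time: 9.4
position: [0.4031, 0.2437, 0.166]
tool_rot: [-1.669, -2.661, 0.003]
ft_force: [-0.6, -0.2, -2.6]
grip_width: 0.574
grip_force: 15.0
9.4 [0.4031 0.2437 0.166 ] [-1.669 -2.661  0.003]
9.45 [0.4032 0.2438 0.1662] [-1.669 -2.661  0.003]
[-0.76 -0.02  0.15  1.96  0.    1.21 -0.15]
```

View pics/c4.png

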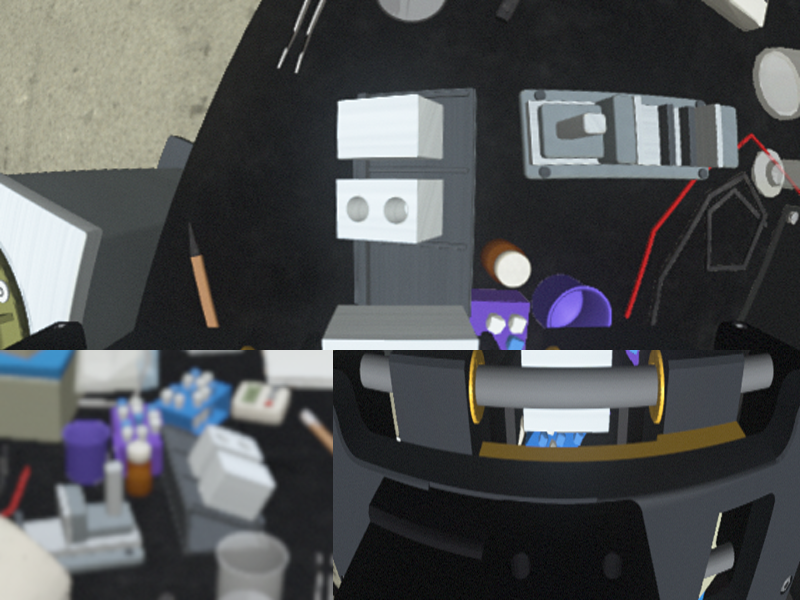

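Wrist view with drilled_a held: blank top corners (337,99),(420,97),(418,158),(337,155); drilled_b (336,178),(418,179),(418,241),(337,238). Ribs at y≈168 and 243, stand high edge x≈475→468, low edge x≈355.

```bash
cat > m4.py <<'E'
import pickle
from h import *
s,im=pickle.load(open("w4.pkl","rb"));Rt=R.from_rotvec(s["tool_rot"]).as_matrix();t=s["position"]
def T(pts,z):
    q=onz(im,np.array(pts)*.7,z,s);return ((q-t)@Rt*1000).round(1)[:,:2]
print("tool y ang",np.degrees(np.arctan2(Rt[1,1],Rt[0,1])))
for z in(.045,.051,.057):
    print(z)
    for n,l,h in(("blank",[(337,99),(337,155)],[(420,97),(418,158)]),("drB",[(336,178),(337,238)],[(418,179),(418,241)])):
        a,b=T(l,z),T(h,z+.021);print(n,"low",a.tolist(),"high",b.tolist(),"len",np.linalg.norm(b.mean(0)-a.mean(0)).round(1))
for z in(.036,.042,.048): print("rear",z,T([(475,92),(468,305),(466,170),(464,246)],z).tolist())
for z in(.005,.012): print("lip",z,T([(356,246),(355,303)],z).tolist())
E
python3 m4.py
```

```text
tool y ang 25.802380569382056
0.045
blank low [[114.1, -38.5], [79.3, -38.6]] high [[111.1, 10.7], [76.2, 9.6]] len 48.8
drB low [[65.2, -39.3], [28.1, -39.4]] high [[64.3, 9.7], [29.0, 9.8]] len 49.1
0.051
blank low [[113.1, -37.7], [79.0, -37.8]] high [[110.1, 10.5], [75.9, 9.4]] len 47.8
drB low [[65.2, -38.5], [28.9, -38.5]] high [[64.3, 9.4], [29.9, 9.6]] len 48.0
0.057
blank low [[112.1, -36.9], [78.7, -37.0]] high [[109.0, 10.2], [75.7, 9.2]] len 46.7
drB low [[65.2, -37.7], [29.7, -37.7]] high [[64.4, 9.2], [30.7, 9.4]] len 47.0
rear 0.036 [[120.5, 46.5], [-17.5, 44.5], [70.3, 41.0], [21.8, 40.6]]
rear 0.042 [[119.4, 45.6], [-15.8, 43.5], [70.2, 40.1], [22.7, 39.7]]
rear 0.048 [[118.3, 44.6], [-14.0, 42.6], [70.1, 39.3], [23.6, 38.9]]
lip 0.005 [[16.9, -31.4], [-24.8, -33.0]]
lip 0.012 [[18.0, -30.7], [-22.8, -32.3]]
```

```bash
python3 -m crank '[[[0.5,2.5,15,0.01,0.2],[0,0,20,0,0.2],[0,0,20,0,0.2],[0,0,20,0,0.2],[0,0,13,0,0.2],[0,0,0,0,0.2],[0,0,0,0,0.2]]]' 10;python3 -m crank '[[[0,0,2,0,0.2],[0,0,2,0,0.2],[0,0,2,0,0.2],[0,0,2,0,0.2],[0,0,0,0,0.2]]]'
```

```text
time: 10.08
position: [0.4053, 0.2453, 0.0787]
tool_rot: [-1.685, -2.651, 0.003]
ft_force: [-0.3, -0.3, -1.4]
grip_width: 0.575
grip_force: 10.0
time: 10.5
position: [0.4058, 0.2457, 0.0712]
tool_rot: [-1.687, -2.65, -0.0]
ft_force: [-0.7, -0.5, -2.2]
grip_width: 0.574
grip_force: 10.0
```

```bash
for i in 1 2 3; do python3 -m crank '[[[0,0,2,0,0.2],[0,0,2,0,0.2],[0,0,0,0,0.2]]]' | egrep 'pos|ft'; done
```

```text
position: [0.4056, 0.2456, 0.0669]
ft_force: [0.3, -0.7, -2.3]
position: [0.4056, 0.2456, 0.0628]
ft_force: [-0.0, -0.6, -2.4]
position: [0.4047, 0.2452, 0.0598]
ft_force: [-6.1, -2.3, 7.7]
```

```bash
python3 -m crank '[[[0,0,-1,0,0.2],[0,0,0,0,-0.3],[0,0,0,0,-0.6],[0,0,0,0,-1],[0,0,0,0,-1],[0,0,0,0,-1],[0,0,0,0,-1],[0,0,0,0,-1]]]'; python3 -m crank '[[[0,0,-20,0,-1],[0,0,-25,0,-1],[0,0,-25,0,-1],[0,0,-25,0,-1],[-25,0,-10,0,-1],[-25,0,0,0,-1],[0,0,0,0,-1],[0,0,0,0,-1]]]'; python3 look.py wrist w5
```

```text
time: 11.92
position: [0.4063, 0.246, 0.0605]
tool_rot: [1.687, 2.65, 0.002]
ft_force: [0.1, -0.1, -0.7]
grip_width: 0.969
grip_force: 0.0
time: 12.58
position: [0.4279, 0.1994, 0.1657]
tool_rot: [1.691, 2.647, 0.002]
ft_force: [-0.0, -0.1, -0.3]
grip_width: 0.997
grip_force: 0.0
12.5833 [0.4279 0.1994 0.1657] [1.691e+00 2.647e+00 2.000e-03]
```

View pics/w5.png

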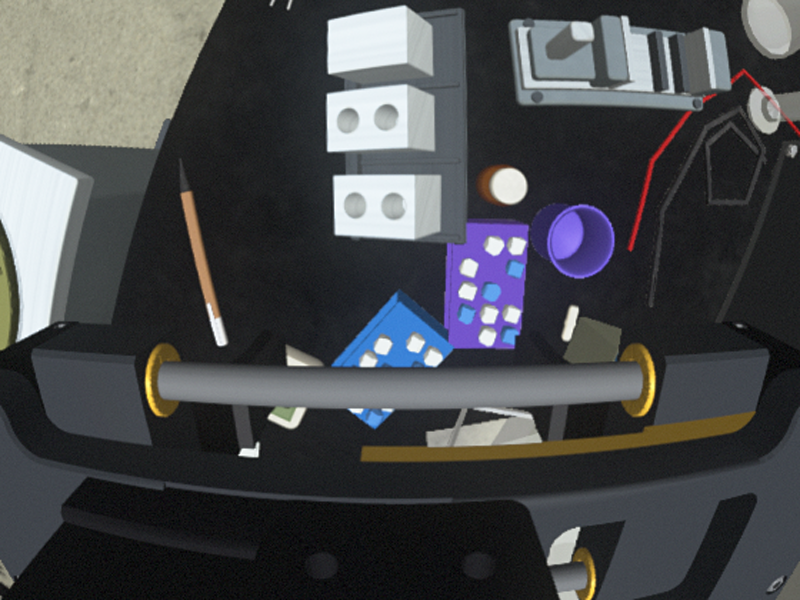

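Wrist view: drilled_a now lies flat in the right bay, corners about (333,174),(414,176),(413,240),(335,235), next to drilled_b with corners (327,87),(409,86),(407,149),(328,151). I'll check the alignment.

```bash
python3 - <<'E'
import pickle
from h import *
s,im=pickle.load(open("w5.pkl","rb"));Rt=R.from_rotvec(s["tool_rot"]).as_matrix();t=s["position"]
print("joint yaw",np.degrees(np.arctan2(Rt[1,1],Rt[0,1])))
g=im["pixels"].astype(int).min(2);m=(g>195).astype(np.uint8);m=cv2.morphologyEx(m,cv2.MORPH_OPEN,np.ones((3,3)))
def T(pts,z):
    q=onz(im,np.array(pts),z,s);return ((q-t)@Rt*1000).round(1)[:,:2]
cs,_=cv2.findContours(m,cv2.RETR_EXTERNAL,cv2.CHAIN_APPROX_NONE)
for c in cs:
    x,y,w,h=cv2.boundingRect(c)
    if cv2.contourArea(c)>1200 and 200<x<320 and y<180:
        p=c[:,0];lo=p[np.isin(p[:,1],range(y+6,y+h-6))&(p[:,0]<x+w/3)]
        a=T(lo,.056);f=np.polyfit(a[:,0],a[:,1],1);print((x,y,w,h),"low edge y at mid",np.median(a[:,1]),"slope deg",np.degrees(np.arctan(f[0])).round(1),"x range",a[:,0].min(),a[:,0].max(), T([[x,y],[x,y+h]],.056).tolist())
Q=[("drA",[(333,174),(335,235)],[(414,176),(413,240)]),("drB",[(327,87),(328,151)],[(409,86),(407,149)])]
for n,l,h in Q:
    print(n,T(np.array(l)*.7,.056).tolist(),T(np.array(h)*.7,.077).tolist())
E
```

```text
joint yaw 24.85756190954874
(234, 123, 57, 44) low edge y at mid -38.9 slope deg -1.0 x range 35.3 61.5 [[66.6, -38.7], [29.3, -39.4]]
(229, 60, 57, 46) low edge y at mid -42.8 slope deg -0.3 x range 86.9 115.3 [[120.5, -42.8], [81.0, -42.8]]
(230, 5, 55, 46) low edge y at mid -42.2 slope deg 16.8 x range 134.7 164.5 [[170.9, -42.7], [128.5, -42.0]]
drA [[67.6, -39.5], [31.4, -38.9]] [[66.0, 7.1], [31.1, 6.7]]
drB [[119.8, -42.9], [81.3, -42.3]] [[115.3, 4.4], [80.6, 3.3]]
```

drilled_a sits about 4 mm above the lip line of its neighbour, so I'll nudge it down with the upper finger.

```bash
python3 -m crank '[[[25,-10,0,0,-1],[24,-10,20,0,-1],[0,0,22,0,-1],[0,0,22,0,-1],[0,0,22,0,-1],[0,0,20,0,-1],[0,0,0,0,-1],[0,-3,0,0,-1],[0,0,0,0,-1]]]'; for i in 1 2; do python3 -m crank '[[[0,-2,0,0,-1],[0,-2,0,0,-1],[0,0,0,0,-1]]]' | egrep 'pos|ft'; done
```

```text
time: 13.38
position: [0.3852, 0.2357, 0.06]
tool_rot: [-1.686, -2.651, -0.001]
ft_force: [-0.0, -0.1, 0.2]
grip_width: 1.005
grip_force: 0.0
position: [0.3819, 0.2337, 0.0602]
ft_force: [0.0, 0.9, -0.4]
position: [0.3798, 0.2325, 0.0604]
ft_force: [4.0, 0.3, 1.9]
```

```bash
for i in 1 2; do python3 -m crank '[[[0,-1.5,0,0,-1],[0,0,0,0,-1],[0,0,0,0,-1]]]' | egrep 'pos|ft'; done
```

```text
position: [0.3793, 0.2323, 0.0607]
ft_force: [4.8, 1.8, 2.8]
position: [0.3788, 0.2321, 0.0612]
ft_force: [6.6, 1.9, 3.4]
```

```bash
python3 -m crank '[[[0,10,0,0,-1],[0,5,-15,0,-1],[0,0,-25,0,-1],[-25,10,-25,0,-1],[-25,10,-25,0,-1],[0,0,-15,0,-1],[0,0,0,0,-1],[0,0,0,0,-1]]]'; python3 look.py wrist w6; python3 - <<'E'
import pickle
from h import *
s,im=pickle.load(open("w6.pkl","rb"));Rt=R.from_rotvec(s["tool_rot"]).as_matrix();t=s["position"]
g=im["pixels"].astype(int).min(2);m=(g>195).astype(np.uint8);m=cv2.morphologyEx(m,cv2.MORPH_OPEN,np.ones((3,3)))
T=lambda pts,z:(((onz(im,np.array(pts),z,s)-t)@Rt)*1000).round(1)[:,:2]
cs,_=cv2.findContours(m,cv2.RETR_EXTERNAL,cv2.CHAIN_APPROX_NONE)
for c in cs:
    x,y,w,h=cv2.boundingRect(c)
    if cv2.contourArea(c)>1200 and 200<x<320 and y<180:
        p=c[:,0];lo=p[np.isin(p[:,1],range(y+6,y+h-6))&(p[:,0]<x+w/3)]
        a=T(lo,.056);f=np.polyfit(a[:,0],a[:,1],1);k=p[np.isin(p[:,0],range(x+6,x+int(w*.5)))]
        up=k[k[:,1]<y+h/2];dn=k[k[:,1]>y+h/2]
        print((x,y,w,h),"low y",np.median(a[:,1]),"deg",np.degrees(np.arctan(f[0])).round(1),"sides x",np.median(T(up,.06)[:,0]),np.median(T(dn,.06)[:,0]))
E
```

```text
time: 15.05
position: [0.4278, 0.2, 0.1639]
tool_rot: [-1.687, -2.649, 0.001]
ft_force: [0.2, 0.1, -0.7]
grip_width: 0.997
grip_force: 0.0
15.05 [0.4278 0.2    0.1639] [-1.687e+00 -2.649e+00  1.000e-03]
(230, 124, 56, 44) low y -42.1 deg -0.6 sides x 65.5 31.6
(229, 60, 57, 47) low y -42.5 deg 3.4 sides x 115.4 81.15
(230, 5, 56, 47) low y -41.9 deg 16.3 sides x 161.95 128.5
```

View pics/w6.png

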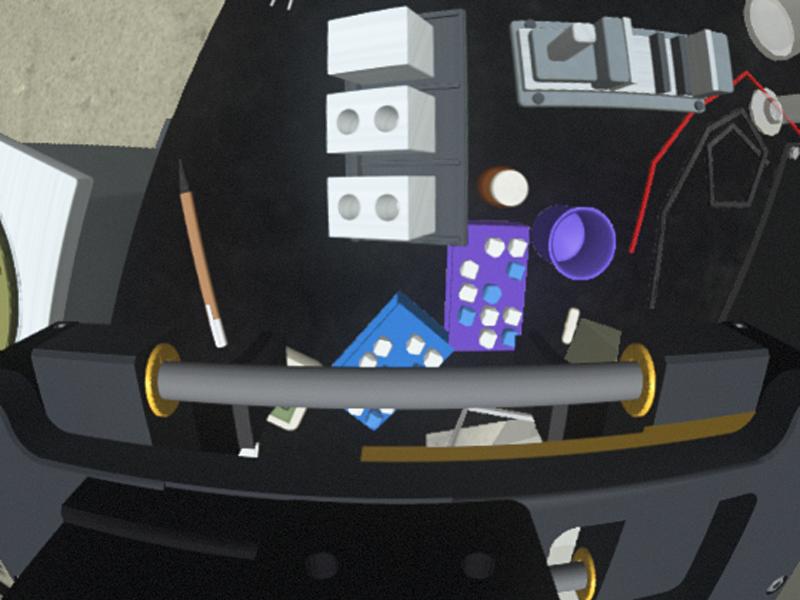

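drilled_a is now level with its neighbour's lip line, low edges −42.1 vs −42.5 mm. Next the blank, gripped on its ends.

```bash
python3 -m crank '[[[24,-2.5,0,0,-1],[24,-2.2,0,0,-1],[24,-2.2,0,0,-1],[24,-2.2,0,0,-1],[24,-2.2,0,0,-1],[23,-2.2,0,0,-1],[0,0,20,0,-1],[0,0,20,0,-1],[0,0,20,0,-1],[0,0,20,0,-1]]]'; python3 -m crank '[[[0,0,15,0,-1],[0,0,12,0,-1],[0,0,2,0,-1],[0,0,0,0,-1],[0,0,0,0,-1]]]'; python3 look.py wrist w7; python3 look.py scene s7;  python3 - <<'E'
import cv2,numpy as np
a=cv2.imread("pics/w7.png");b=cv2.imread("pics/s7.png")[240:440,380:580]
cv2.imwrite("pics/c7.png",np.hstack([cv2.resize(a,(400,400)),cv2.resize(b,(400,400))]))
E
```

```text
time: 15.93
position: [0.3532, 0.3233, 0.0813]
tool_rot: [-1.683, -2.651, 0.006]
ft_force: [0.2, 0.9, 0.0]
grip_width: 1.002
grip_force: 0.0
time: 16.35
position: [0.3537, 0.3232, 0.0536]
tool_rot: [-1.685, -2.651, 0.006]
ft_force: [-0.2, 0.1, -0.6]
grip_width: 1.0
grip_force: 0.0
16.35 [0.3537 0.3232 0.0536] [-1.685 -2.651  0.006]
16.4 [0.3542 0.3234 0.054 ] [-1.685 -2.651  0.004]
```

View pics/c7.png

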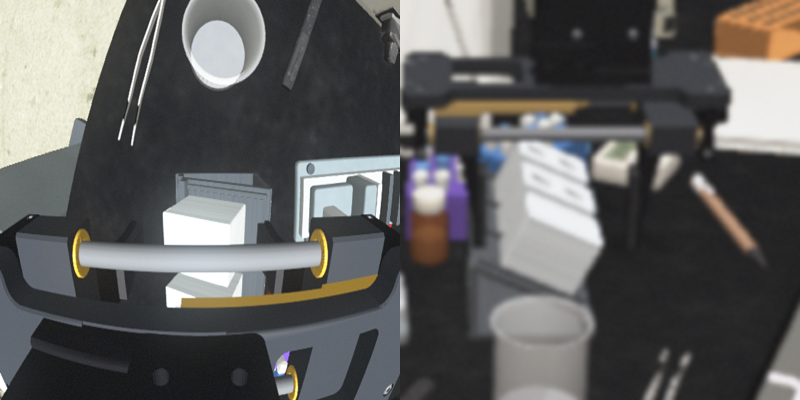

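The scene half shows the fingers straddling the blank along the slope, with the beaker clear. I'll squeeze.

```bash
python3 -m crank '[[[0,0,2,0,-0.6],[0,0,0,0,0],[0,0,0,0,0.2],[0,0,0,0,0.2],[0,0,0,0,0.2],[0,0,0,0,0.2],[0,0,0,0,0.2],[0,0,0,0,0.2]]]' 12;python3 -m crank '[[[0,0,0,0,0.2],[0,0,0,0,0.2],[0,0,0,0,0.2]]]'
```

```text
time: 17.12
position: [0.3561, 0.324, 0.0534]
tool_rot: [1.687, 2.65, 0.002]
ft_force: [2.4, 0.6, -1.6]
grip_width: 0.66
grip_force: 11.1
time: 17.37
position: [0.3561, 0.324, 0.0534]
tool_rot: [1.687, 2.65, 0.002]
ft_force: [2.7, 0.8, -1.4]
grip_width: 0.662
grip_force: 11.2
```

```bash
python3 -m crank '[[[0,0,0,0,0.2],[0,0,0,0,0.2],[0,0,-4,0,0.2],[0,0,-6,0,0.2],[0,0,-8,0,0.2],[0,0,0,0,0.2]]]' 25; python3 look.py scene s8;  python3 - <<'E'
import cv2,numpy as np
b=cv2.imread("pics/s8.png")[240:440,380:580]
cv2.imwrite("pics/c8.png",cv2.resize(b,(500,500)))
E
```

```text
time: 17.87
position: [0.3556, 0.3242, 0.0727]
tool_rot: [-1.687, -2.65, -0.002]
ft_force: [0.6, 0.8, -1.4]
grip_width: 0.656
grip_force: 23.0
17.8667 [0.3556 0.3242 0.0727] [-1.687e+00 -2.650e+00 -2.000e-03]
```

View pics/c8.png

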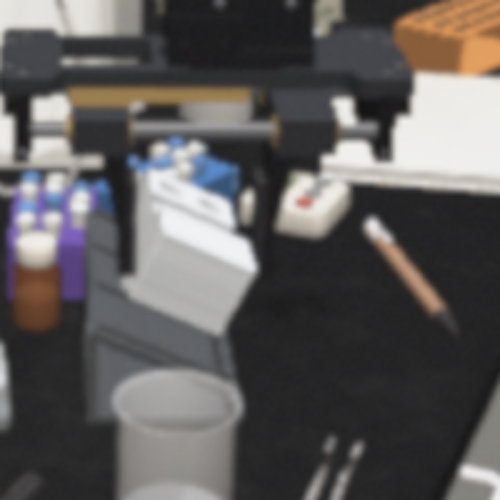

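The blank is lifted but held tilted, at 57 mm pad distance as expected. It will be levelled on the parallels. I've also gone past the 10-picture limit: 12 viewed, so no more viewing, numbers only from here. Raise, turn, carry.

```bash
python3 -m crank '[[[0,0,-10,0,0.2],[0,0,-18,0,0.2],[0,0,-20,0,0.2],[0,0,-20,0,0.2],[0,0,-20,0,0.2],[0,0,-10,0,0.2],[0,0,0,0,0.2]]]' | egrep 'pos|wid'; python3 -m crank '[[[0,0,0,-0.06,0.2],[0,0,0,-0.11,0.2],[0,0,0,-0.11,0.2],[0,0,0,-0.11,0.2],[0,0,0,-0.11,0.2],[0,0,0,-0.11,0.2],[0,0,0,-0.11,0.2],[0,0,0,-0.11,0.2]]]' | egrep 'rot|wid';python3 -m crank '[[[0,0,0,-0.11,0.2],[0,0,0,-0.11,0.2],[0,0,0,-0.11,0.2],[0,0,0,-0.11,0.2],[0,0,0,-0.11,0.2],[0,0,0,-0.11,0.2],[0,0,0,-0.11,0.2],[0,0,0,-0.062,0.2],[0,0,0,0,0.2],[0,0,0,0,0.2]]]'; python3 - <<'E'
from bench import ctrl
from h import *
s=ctrl.get_state();Rt=R.from_rotvec(s["tool_rot"]).as_matrix()
print("yaw",np.degrees(np.arctan2(Rt[1,1],Rt[0,1])),((np.r_[.5287,.4247,.16]-s["position"])@Rt*1000).round(1))
E
```

```text
position: [0.3566, 0.325, 0.172]
grip_width: 0.651
tool_rot: [-0.467, -3.105, 0.003]
grip_width: 0.65
time: 20.0
position: [0.355, 0.3233, 0.1681]
tool_rot: [0.817, -3.032, 0.002]
ft_force: [-0.7, 0.4, -2.6]
grip_width: 0.654
grip_force: 23.0
yaw 120.15450198701733 [-201.2    0.4    7.8]
```

```bash
python3 -m crank '[[[-14,0,0,0,0.2],[-25,0,0,0,0.2],[-27,0,0,0,0.2],[-27,0,0,0,0.2],[-27,0,0,0,0.2],[-27,0,0,0,0.2],[-27,0.4,0,0,0.2],[-27,0,0,0,0.2],[0,0,0,0,0.2],[0,0,0,0,0.2]]]' | egrep 'pos|wid|rot';  python3 -m crank '[[[0,0,12,0,0.2],[0,0,18,0,0.2],[0,0,18,0,0.2],[0,0,18,0,0.2],[0,0,14,0,0.2],[0,0,8,0,0.2],[0,0,0,0,0.2],[0,0,0,0,0.2]]]'; python3 - <<'E'
from bench import ctrl
from h import *
s=ctrl.get_state();Rt=R.from_rotvec(s["tool_rot"]).as_matrix()
print(((np.r_[.5287,.4247,.08]-s["position"])@Rt*1000).round(1))
E
```

```text
position: [0.5292, 0.4251, 0.1672]
tool_rot: [0.816, -3.031, 0.002]
grip_width: 0.651
time: 21.5
position: [0.5286, 0.4253, 0.0813]
tool_rot: [0.82, -3.032, 0.0]
ft_force: [-0.6, 0.9, -1.2]
grip_width: 0.658
grip_force: 23.0
[ 0.2 -0.6  1.3]
```

```bash
for i in 1 2 3 4; do python3 -m crank '[[[0,0,2,0,0.2],[0,0,2,0,0.2],[0,0,0,0,0.2]]]' | egrep 'pos|ft|wid'; done
```

```text
position: [0.5293, 0.4257, 0.0779]
ft_force: [0.3, -0.5, -1.6]
grip_width: 0.653
position: [0.5288, 0.4253, 0.0728]
ft_force: [-0.3, -0.3, -2.0]
grip_width: 0.648
position: [0.5287, 0.4252, 0.0687]
ft_force: [-0.2, 0.1, -2.1]
grip_width: 0.654
position: [0.5289, 0.4254, 0.0649]
ft_force: [-0.5, 0.6, -0.9]
grip_width: 0.656
```

Contact is expected about here, so I'll lower the grip to 5 N and press down in small steps.

```bash
for i in 1 2 3 4; do python3 -m crank '[[[0,0,1.5,0,0.2],[0,0,1.5,0,0.2],[0,0,0,0,0.2]]]' 6 | egrep 'pos|ft|wid'; done
```

```text
position: [0.529, 0.4266, 0.0633]
ft_force: [-1.0, -0.3, 4.0]
grip_width: 0.662
position: [0.5287, 0.4265, 0.0594]
ft_force: [-2.0, 2.4, 3.3]
grip_width: 0.65
position: [0.5289, 0.425, 0.0555]
ft_force: [-0.5, 2.1, 2.1]
grip_width: 0.633
position: [0.5289, 0.4243, 0.0521]
ft_force: [-1.2, 0.1, 0.1]
grip_width: 0.616
```

```bash
for i in 1 2 3; do python3 -m crank '[[[0,0,1.5,0,0.2],[0,0,1,0,0.2],[0,0,0,0,0.2]]]' | egrep 'pos|ft|wid'; done
```

```text
position: [0.5288, 0.4247, 0.05]
ft_force: [-0.1, 0.0, -1.4]
grip_width: 0.596
position: [0.5288, 0.4254, 0.048]
ft_force: [-0.7, -0.0, -0.8]
grip_width: 0.587
position: [0.5289, 0.4257, 0.0457]
ft_force: [-0.2, 0.7, -0.1]
grip_width: 0.575
```

```bash
python3 -m crank '[[[0,0,0,0,-0.3],[0,0,0,0,-0.3],[0,0,0,0,-0.3],[0,0,0,0,0.2],[0,0,0,0,0.2],[0,0,0,0,0.2],[0,0,0,0,0.2],[0,0,0,0,0.2]]]' 10; for i in 1 2 3; do python3 -m crank '[[[-1,0,0,0,0.2],[-1,0,0,0,0.2],[0,0,0,0,0.2]]]' | egrep 'pos|ft|wid'; done
```

```text
time: 24.92
position: [0.5292, 0.4253, 0.0458]
tool_rot: [-0.82, 3.032, -0.0]
ft_force: [-0.2, 1.1, 0.4]
grip_width: 0.575
grip_force: 10.0
position: [0.5306, 0.4264, 0.0458]
ft_force: [-1.0, -0.2, 1.1]
grip_width: 0.57
position: [0.5326, 0.4277, 0.0458]
ft_force: [-0.8, 0.2, 0.5]
grip_width: 0.576
position: [0.5344, 0.4287, 0.0458]
ft_force: [-0.9, -0.5, 0.4]
grip_width: 0.573
```

```bash
for i in 1 2 3 4; do python3 -m crank '[[[-1,0,0,0,0.2],[0,0,0,0,0.2],[0,0,0,0,0.2]]]' | egrep 'pos|ft'; done
```

```text
position: [0.5352, 0.4291, 0.0458]
ft_force: [-1.4, -0.5, 0.9]
position: [0.5352, 0.4292, 0.0458]
ft_force: [-4.6, -3.0, 4.2]
position: [0.5353, 0.4292, 0.0457]
ft_force: [-6.5, -3.9, 5.8]
position: [0.5354, 0.4294, 0.0457]
ft_force: [-7.6, -5.8, 7.2]
```

```bash
python3 -m crank '[[[1.5,0,0,0,0.2],[0,0,0,0,0.2],[0,0,0,0,-0.4],[0,0,0,0,-0.8],[0,0,0,0,-1],[0,0,0,0,-1],[0,0,-15,0,-1],[0,0,-22,0,-1],[0,0,-22,0,-1],[0,0,-15,0,-1]]]'; python3 -m crank '[[[20,0,0,0,-1],[22,0,0,0,-1],[20,0,-10,0,-1],[20,0,-10,0,-0.6],[12,0,-10,0,-0.4],[0,0,0,0,-0.4],[0,0,0,0,-0.4]]]' | egrep 'time|pos'; python3 look.py wrist w9; python3 - <<'E'
import pickle
from h import *
s,im=pickle.load(open("w9.pkl","rb"));Rt=R.from_rotvec(s["tool_rot"]).as_matrix();t=s["position"]
g=im["pixels"].astype(int).min(2);m=(g>195).astype(np.uint8);m=cv2.morphologyEx(m,cv2.MORPH_OPEN,np.ones((3,3)))
T=lambda pts,z:(((onz(im,np.array(pts),z,s)-t)@Rt)*1000).round(1)[:,:2]
cs,_=cv2.findContours(m,cv2.RETR_EXTERNAL,cv2.CHAIN_APPROX_NONE)
for c in cs:
    x,y,w,h=cv2.boundingRect(c)
    if cv2.contourArea(c)>60 and 200<x<360 and 90<y<360:
        r=cv2.minAreaRect(c);print((x,y,w,h),cv2.contourArea(c),np.round(r[2],1),"box@.076",T(cv2.boxPoints(r),.076).tolist(), "ctr@.088",T([r[0]],.088).tolist())
E
```

```text
time: 27.5
position: [0.5373, 0.4303, 0.1219]
tool_rot: [-0.819, 3.03, 0.002]
ft_force: [-0.1, 0.1, 0.1]
grip_width: 0.986
grip_force: 0.0
time: 28.08
position: [0.4557, 0.3829, 0.1507]
28.0833 [0.4557 0.3829 0.1507] [-8.20e-01  3.03e+00  2.00e-03]
(251, 296, 58, 16) 855.0 90.0 box@.076 [[-71.7, -25.5], [-71.7, 22.3], [-87.0, 22.9], [-86.9, -26.1]] ctr@.088 [[-71.5, -1.6]]
(253, 253, 50, 3) 98.0 90.0 box@.076 [[-32.1, -22.5], [-32.1, 16.2], [-33.8, 16.3], [-33.8, -22.6]] ctr@.088 [[-27.7, -3.1]]
(271, 206, 14, 16) 190.5 90.0 box@.076 [[6.4, -8.0], [6.4, 1.8], [-5.5, 1.9], [-5.5, -8.1]] ctr@.088 [[3.9, -3.0]]
(254, 174, 48, 9) 166.5 88.7 box@.076 [[30.3, -20.5], [31.0, 14.3], [25.6, 14.5], [24.8, -20.4]] ctr@.088 [[29.9, -2.9]]
```

```bash
python3 -m crank '[[[4,-3,10,0,-0.4],[0,0,20,0,-0.4],[0,0,22,0,-0.4],[0,0,22,0,-0.4],[0,0,20,0,-0.2],[0,0,2,0,0],[0,0,0,0,0.5],[0,0,0,0,1],[0,0,0,0,1],[0,0,0,0,1]]]' 25;  python3 -m crank '[[[0,0,0,0,1],[0,0,0,0,1],[0,0,0,0,1],[0,0,0,0,1]]]'; python3 -m crank '[[[-3,0,0,0,1],[-5,0,0,0,1],[-5,0,0,0,1],[-5,0,0,0,1],[-4,0,0,0,1],[0,0,0,0,1]]]'
```

```text
time: 28.97
position: [0.4541, 0.3785, 0.0552]
tool_rot: [-0.819, 3.03, 0.002]
ft_force: [0.9, -0.1, -0.2]
grip_width: 0.334
grip_force: 0.0
time: 29.3
position: [0.4528, 0.3795, 0.0546]
tool_rot: [-0.821, 3.031, 0.004]
ft_force: [-2.4, 3.4, 3.2]
grip_width: 0.131
grip_force: 25.0
time: 29.8
position: [0.4721, 0.3905, 0.0546]
tool_rot: [-0.821, 3.032, 0.003]
ft_force: [-2.8, 3.0, 5.1]
grip_width: 0.136
grip_force: 25.0
```

```bash
for i in 1 2 3 4; do python3 -m crank '[[[-1.5,0,0,0,1],[0,0,0,0,1],[0,0,0,0,1]]]' | egrep 'pos|ft'; done
```

```text
position: [0.4729, 0.391, 0.0546]
ft_force: [-4.8, 3.1, 5.3]
position: [0.474, 0.3917, 0.0546]
ft_force: [-3.8, 2.5, 6.1]
position: [0.4753, 0.3924, 0.0546]
ft_force: [-3.8, 2.3, 5.9]
position: [0.4766, 0.3931, 0.0546]
ft_force: [-3.4, 2.8, 6.2]
```

```bash
for i in 1 2 3 4; do python3 -m crank '[[[-1.5,0,0,0,1],[0,0,0,0,1],[0,0,0,0,1]]]' | egrep 'pos|ft'; done
```

```text
position: [0.477, 0.3933, 0.0546]
ft_force: [-7.6, 0.0, 7.8]
position: [0.4769, 0.3934, 0.0546]
ft_force: [-9.2, -2.0, 11.4]
position: [0.477, 0.3934, 0.0546]
ft_force: [-13.0, -4.6, 14.8]
position: [0.4771, 0.3934, 0.0545]
ft_force: [-16.2, -5.4, 16.6]
```

```bash
python3 -m crank '[[[2,0,0,0,1],[2,0,0,0,1],[0,0,0,0,1]]]' | egrep 'pos|ft'; python3 -m crank '[[[0,0,0,0,0],[0,0,0,0,-0.2],[0,0,0,0,-0.2],[0,0,0,0,-0.2],[0,0,-20,0,-0.2],[0,0,-25,0,-0.2],[0,0,-25,0,-0.2],[0,0,-20,0,-0.2],[0,0,0,0,-0.2],[0,0,0,0,-0.2]]]'; python3 look.py wrist wA; python3 - <<'E'
import pickle
from h import *
s,im=pickle.load(open("wA.pkl","rb"));Rt=R.from_rotvec(s["tool_rot"]).as_matrix();t=s["position"]
g=im["pixels"].astype(int).min(2);m=(g>195).astype(np.uint8);m=cv2.morphologyEx(m,cv2.MORPH_OPEN,np.ones((3,3)))
T=lambda pts,z:(((onz(im,np.array(pts),z,s)-t)@Rt)*1000).round(1)[:,:2]
cs,_=cv2.findContours(m,cv2.RETR_EXTERNAL,cv2.CHAIN_APPROX_NONE)
for c in cs:
    x,y,w,h=cv2.boundingRect(c)
    if cv2.contourArea(c)>60 and 180<x<360 and y<360:
        r=cv2.minAreaRect(c);print((x,y,w,h),cv2.contourArea(c),np.round(r[2],1),"box@.076",T(cv2.boxPoints(r),.076).tolist(), "ctr@.088",T([r[0]],.088).tolist())
E
```

```text
position: [0.4772, 0.3934, 0.0545]
ft_force: [-6.0, 0.6, 7.6]
time: 32.88
position: [0.4802, 0.3929, 0.1449]
tool_rot: [-0.818, 3.03, 0.001]
ft_force: [-0.3, -0.3, -0.2]
grip_width: 0.596
grip_force: 0.0
32.8833 [0.4802 0.3929 0.1449] [-8.18e-01  3.03e+00  1.00e-03]
(254, 286, 61, 21) 1126.5 90.0 box@.076 [[-58.8, -22.1], [-58.9, 26.3], [-78.2, 27.1], [-78.1, -22.8]] ctr@.088 [[-61.0, 1.9]]
(276, 210, 14, 16) 191.0 90.0 box@.076 [[4.8, -4.1], [4.8, 5.5], [-6.8, 5.5], [-6.8, -4.2]] ctr@.088 [[2.7, 0.6]]
(259, 146, 49, 41) 1636.0 90.0 box@.076 [[52.0, -16.1], [52.0, 18.0], [22.9, 18.4], [22.9, -16.4]] ctr@.088 [[39.1, 0.8]]
(197, 0, 53, 38) 1499.5 90.0 box@.076 [[163.6, -61.9], [160.6, -23.4], [131.3, -23.1], [133.6, -60.9]] ctr@.088 [[142.6, -39.9]]
```

```bash
python3 - <<'E'
import pickle
from h import *
ax=np.array([.865,.502,0]);ay=np.array([-.502,.865,0])
for k in("w2","wA"):
    s,im=pickle.load(open(k+".pkl","rb"))
    g=cv2.GaussianBlur(im["pixels"],(3,3),0).astype(int).min(2);m=(g>185).astype(np.uint8)
    V=lambda pts,z:np.c_[onz(im,np.array(pts),z,s)@ax,onz(im,np.array(pts),z,s)@ay]*1000
    cs,_=cv2.findContours(m,cv2.RETR_EXTERNAL,cv2.CHAIN_APPROX_NONE)
    print(k,s["tool_rot"].round(3))
    for c in cs:
        x,y,w,h=cv2.boundingRect(c)
        if 100<cv2.contourArea(c)<2500 and 240<x<330 and 195<y<330:
            hi=y>260;q=V(c[:,0],.076 if hi else .088)
            mid=c[:,0,1];sel=(mid>y+3)&(mid<y+h-4)
            L=q[sel&(c[:,0,0]<x+w/2)];Rr=q[sel&(c[:,0,0]>x+w/2)]
            f=[np.degrees(np.arctan(np.polyfit(a[:,0],a[:,1],1)[0])).round(1) for a in(L,Rr)] if len(L)>3 else 0
            print((x,y,w,h),"ctr",q.mean(0).round(1),"min",q.min(0).round(1),"max",q.max(0).round(1),"side deg",f)
E
```

```text
w2 [ 7.870e-01 -3.039e+00  2.000e-03]
(255, 286, 63, 26) ctr [673.7 101.1] min [662.1  76. ] max [686.2 126.1] side deg [np.float64(2.2), np.float64(0.8)]
(276, 223, 15, 16) ctr [610.6  99.6] min [605.1  94.3] max [616.4 104.2] side deg [np.float64(8.3), np.float64(-0.6)]
wA [-8.18e-01  3.03e+00  1.00e-03]
(254, 286, 61, 21) ctr [681.3 101. ] min [671.5  76.5] max [690.9 125.6] side deg [np.float64(3.8), np.float64(-3.0)]
(276, 210, 14, 17) ctr [610.2  99.4] min [604.6  94.8] max [616.4 104. ] side deg [np.float64(-0.1), np.float64(0.5)]
```

```bash
python3 -c "
from bench import job
print(job.close_job())"
```

```text
the job is handed in; nothing more can be done
None
```

I handed the job in at about 33 s, and no verdict came back: the blank is clamped in the vise, the jaw handle reads within about 0.5 mm of where it started, and drilled_a is in the right bay down on the lip, about 2–3 mm off its centre; I broke the picture rule by viewing 12 instead of 10.

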